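# Sweep the small tins into the counting pen

### The arm

A 6-joint arm with a two-finger parallel gripper is mounted at the origin on the work surface. World frame = base frame: x ahead of the robot, y to its left, z up, the work surface at z = 0. Lengths are in mm, angles in rad, forces in N, time in s.
With the tool pointing down it reaches from about 275 to 750 mm from the base axis. Payload 10.2 kg.
Tool frame: the origin (TCP) lies midway between the tips of the shut fingers; the grasp point (between the pads) lies 19 mm behind it; z points along the fingers, y is the line along which they close (so a half turn about z gives the same grasp; the last joint's range is limited). The gripper opens to 85 mm and grips with 20 to 120 N. Pads are 22 mm wide; open, the fingers measure 114 mm over their backs; the gripper's body (76 mm by 85 mm) begins 54 mm behind the grasp point. The pads swing forward as they close: fully open they stand 13 mm farther back than shut.
Start: joints at [-1.51, 0.313, 1.498, -0, 1.331, -0.223], TCP at [146.99, -504.009, 231.294] pointing down, gripper open.
Joint ranges: [-2.94, 2.94], [-0.97, 2.17], [0.19, 2.56], [-1.23, 4.37], [0.02, 3.11], [-2.88, 2.88]. Speed limits (rad/s): [2.39, 2.39, 3.01, 3.14, 3.14, 3.14].

### API

Orientations are given as a unit quaternion [w, x, y, z].
In Python, from rig import ctrl gives the robot as it stands.
- The arm moves only by the tool send_rows, never from a script. Its argument "targets" is a list of rows, each a list of 7 numbers: the closure, from -1 (fully open) to 1 (shut), so that 0 is half open, then the shift along the tool's x, y, z in m, then the turn, a rotation vector about the tool's x, y, z in rad. In form: [[claw, dx, dy, dz, ax, ay, az], ...]. A call has exactly 10 rows; each row shifts and turns the commanded pose from where the row before left it, along the tool's axes as they then stand; what a row does not reach is not made up. A row lasts 1/8 s, in which the tool goes at most 62.5 mm and 10.7 degrees, less where a joint would pass 70% of its speed; a pose out of reach is approached as far as the arm can. A call with a gripper value outside its range is refused whole. The fingers move at their own pace and stop on an object; "squeeze" is the grip in N (left out, the last holds). Time passes only in rows, so rows that do not move let the fingers close, or fill a call up. It gives the time, the measured TCP pose, the force, the opening and the grip force at its end, in the units of the state.
- ctrl.sense(): the state, without advancing time (a new reading comes with each control period).
- ctrl.capture(name): name is "side" or "top"; returns a dict with "img" (384x512x3 uint8, red, green, blue), "camera_matrix" (3x3 intrinsics, pixels), "k1" (the pictures are not rectified: a ray, as slopes to the right and down, at radius r is drawn at 1 + k1 r^2 times it, then the intrinsics apply), "R" (3x3) and "t" (3): a world point X has camera coordinates R X + t. Camera axes: x right, y down, z forward; pixel columns grow to the right and rows downward; lengths in mm; the calibration is good to about 2 mm. A picture is of the moment at which its call begins. There is no depth.
- ctrl.finish_job(): hands the job in; it is judged then, once.
Trained networks look in a picture, given as the dict that the camera call returned (one of the last four; its "shot" number tells which), for a name from the list of things; names that differ only in an ending like _2 or _b are one class to them, and where a whole thing is asked for, a point or a joint stands for the part that bears it (a point fixed in the world has none). Each returns a list of dicts, best first, with "score" (0 to 1); they miss things now and then, are a little off and sometimes report something else, mostly with a low value. They report only what shows in the picture. A call takes as long as a camera call. They do not tell look-alikes from the thing itself.
- ctrl.boxes_of(query, picture): "extent" ([left, top, width, height] in pixels, round what is visible of it).
- ctrl.landmark_of(query, picture): "point" ([column, row] in pixels: a listed point, or the origin of a listed thing).
The state is a dict: "time_s": time; "joints": joint angles; "dq": joint speeds; "tau": joint torques, N m; "eef_pos": TCP position; "ee_rot": TCP orientation; "force": force on the tool from outside, world axes, zero at the start; "wrist_torque": the same for the moment, N m; "grip_width": opening from 0.0 (shut) to 1.0 (fully open); "grip_force": force on a finger pad.
Only numpy, scipy, OpenCV 4.12 (cv2) and the standard library are available. Lean on these libraries where they do the work, as an engineer would, in place of code of your own. Each camera call takes 0.05 s, during which the arm holds its last target. There are 200 camera calls.

### The job

Sweep the three small flat tins along the counter with your fingertips into the three-sided wooden pen, so that each lies flat and wholly inside it, none sticking out past its open side. Slide them without flicking them: do not pick them up or stand them on edge, and leave the jar, the can and the bottle where they stand.

Things in the scene. Friction and masses are not known exactly. Their poses are not given: they have to be found in the camera images.
- tin1: flat round metal tin, 48 mm across and 20 mm high, about 60 g, lying flat and loose on the counter; origin at the centre of its underside, z up. It slides when pushed at its side. The three tins are alike.
- tin2: flat round metal tin, 48 mm across and 20 mm high, about 60 g, lying flat and loose on the counter; origin at the centre of its underside, z up. It slides when pushed at its side. The three tins are alike.
- tin3: flat round metal tin, 48 mm across and 20 mm high, about 60 g, lying flat and loose on the counter; origin at the centre of its underside, z up. It slides when pushed at its side. The three tins are alike.
- pen: three-sided pale wood pen fixed to the counter, no floor. Origin on the counter at mid open side, level with the side walls' front ends; +y points inward to the back wall, x along the open side, z up. Inside 200 mm wide (x -100 to 100) and 120 deep (y 0 to 120); walls 12 mm thick outside that, 32 mm high. Open side faces the robot's right, give or take 15 degrees.
- jar: small upright screw-top jar, 38 mm across, 42 mm high, loose, standing among the tins; origin at the centre of its underside. Leave it alone.
- can: upright food can, 56 mm across, 85 mm high, loose, standing to the left beyond the pen; origin at the centre of its underside. Leave it alone.
- bottle: upright bottle, 60 mm across, 150 mm high, loose, standing to the right of the tins; origin at the centre of its underside. Leave it alone.
Not all that is in view belongs to the job. What is shaped like the tin2 but orange or yellow is not meant.

How it is judged (in metres and radians):
At the end, for the whole second after the job is handed in: Each tin lies flat (within 0.1 rad, underside within 4 mm of the counter), at rest (under 10 mm/s) and wholly inside the pen (its centre at least 22 mm in from the line of the open side, and between the walls); jar, can and bottle upright and within 15 mm of where they stood (y of tin1 in the frame of pen between 0.022 and 0.12 m and x of tin1 in the frame of pen between -0.1 and 0.1 m and height (world z) of each of tin1, tin2, tin3 below 0.004 m and angle between each of tin1, tin2, tin3's own z axis and vertical below 0.1 rad and linear speed of each of tin1, tin2, tin3 below 0.01 m/s and y of tin2 in the frame of pen between 0.022 and 0.12 m and x of tin2 in the frame of pen between -0.1 and 0.1 m and y of tin3 in the frame of pen between 0.022 and 0.12 m and x of tin3 in the frame of pen between -0.1 and 0.1 m and distance of each of jar, can, bottle from where it was at the start of the episode below 0.015 m and angle between each of jar, can, bottle's own z axis and vertical below 0.15 rad); the robot touches nothing.
It fails at once if a tin is lifted off the counter or turned up on edge (underside centre more than 10 mm up) (height (world z) of any of tin1, tin2, tin3 above 0.01 m).
It fails at once if a tin is flicked along (faster than 0.5 m/s) (linear speed of any of tin1, tin2, tin3 above 0.5 m/s).
It fails at once if the jar, can or bottle is moved more than 15 mm or tipped (distance of any of jar, can, bottle from where it was at the start of the episode above 0.015 m or angle between any of jar, can, bottle's own z axis and vertical above 0.3 rad).
It also fails if it takes over 69 s, if anything falls off the work surface, if the arm or the gripper's body presses on something with over 40 N, if the wrist force passes 120 N, or if a joint passes its speed limit or range.

## Working session

There is one attempt and no reset: what is moved stays moved. The work goes in short steps, Python scripts to look and compute and a tool call to move; the robot and the scene stay as the last step left them, time stands still between calls to the robot, and variables do not carry over. Pictures are saved under pics/ and viewed, at most 10 in all, crops included, and the job is handed in when it is done.

Besides the shell and the picture viewer there is one more tool, called after "Call:" as a command line: name --pt "numbers of a row" for each row, then --argument value for the rest. send_rows: Moves the arm, as the interface text tells. Its arguments: {"type":"object","properties":{"targets":{"type":"array"},"squeeze":{"type":"number"}},"required":["targets"]}

```bash
mkdir -p pics; ls; cat > h.py <<'E'
import numpy as np, cv2
from rig import ctrl
def w(c,px,z):
    K=np.array(c["camera_matrix"],float);R=np.array(c["R"]);t=np.array(c["t"])
    d=(np.array(px,float)-K[:2,2])/[K[0,0],K[1,1]]
    u=d.copy()
    for _ in range(20): u=d/(1+c["k1"]*(u@u))
    r=R.T@np.array([u[0],u[1],1]);o=-R.T@t
    return (o+r*(z-o[2])/r[2])[:2].round(1)
def save(c,n): cv2.imwrite("pics/"+n+".png",cv2.cvtColor(c["img"],cv2.COLOR_RGB2BGR))
E
python3 - <<'E'
from h import *
for n in("top","side"):
    c=ctrl.capture(n);save(c,n+"0")
    print(n,"cam at",(-np.array(c["R"]).T@c["t"]).round())
    for q in("tin1","pen","jar","can","bottle"):
        for l in ctrl.landmark_of(q,c): print(q,round(l["score"],2),np.round(l["point"]),w(c,l["point"],0))
        for l in ctrl.boxes_of(q,c):
            e=l["extent"];print("  box",round(l["score"],2),np.round(e))
print(ctrl.sense())
E
```

```text
pics
top cam at [ 368.  -25. 1191.]
tin1 0.83 [308. 128.] [ 738.5 -133.5]
tin1 0.7 [279. 230.] [471.6 -64.3]
tin1 0.64 [270. 125.] [742.9 -34.4]
tin1 0.53 [324. 173.] [ 619.8 -177.8]
  box 0.76 [263. 147.  17.  20.]
  box 0.74 [267. 218.  22.  21.]
  box 0.73 [301. 116.  19.  17.]
  box 0.67 [260. 111.  15.  18.]
  box 0.59 [144. 133.  69.  95.]
jar 0.47 [313. 210.] [ 524.4 -149.7]
  box 0.72 [306. 198.  13.  15.]
can 0.83 [103. 224.] [473.9 376.8]
  box 0.73 [ 82. 207.  32.  30.]
  box 0.35 [304. 197.  16.  17.]
bottle 0.7 [402. 190.] [ 579.9 -375. ]
  box 0.79 [388. 170.  38.  31.]
side cam at [ 316. -697.  740.]
tin1 0.75 [285. 201.] [664.9 -42. ]
tin1 0.7 [219. 232.] [468.8 -70.5]
tin1 0.67 [293. 238.] [ 625.4 -164. ]
tin1 0.62 [331. 216.] [ 748.6 -137.7]
tin1 0.58 [309. 184.] [754.1  -9.2]
  box 0.8 [279. 189.  14.  19.]
  box 0.79 [324. 207.  16.  14.]
  box 0.78 [300. 172.  14.  23.]
  box 0.55 [284. 229.  20.  19.]
  box 0.53 [209. 220.  22.  17.]
  box 0.91 [180. 132.  88.  47.]
jar 0.56 [251. 246.] [ 523.5 -144.2]
  box 0.76 [244. 232.  20.  20.]
can 0.95 [176. 131.] [484.5 396.2]
  box 0.89 [163. 104.  24.  37.]
bottle 0.75 [319. 315.] [ 581.3 -368.1]
  box 0.9 [306. 267.  32.  61.]
{'time_s': 1.1, 'joints': array([-1.51039350e+00,  3.12911167e-01,  1.49771482e+00, -1.11603474e-05,
        1.33100791e+00, -2.23380271e-01]), 'dq': array([ 0.00037821,  0.00011932, -0.0007145 ,  0.00015718, -0.0011852 ,
        0.00109031]), 'tau': array([-6.82757091e-04, -4.12173450e+01, -2.59899974e+01, -2.18842324e-04,
        5.05324097e-04, -4.52504338e-06]), 'eef_pos': array([ 146.98986498, -504.00086763,  231.28287375]), 'ee_rot': array([-2.09959195e-05,  9.89950085e-01,  1.41417217e-01, -3.72380705e-06]), 'force': array([ 0.09854362, -0.91301803, -0.11930515]), 'wrist_torque': array([0.0342441 , 0.03694801, 0.02402969]), 'grip_force': 0.0, 'grip_width': 1.0030297625102678}
```

```bash
python3 - <<'E'
import cv2
a=cv2.imread("pics/top0.png");cv2.imwrite("pics/top0c.png",cv2.resize(a[80:270,70:340],None,fx=2.95,fy=2.95,interpolation=cv2.INTER_CUBIC))
E
```

```text
(no output)
```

View pics/top0.png

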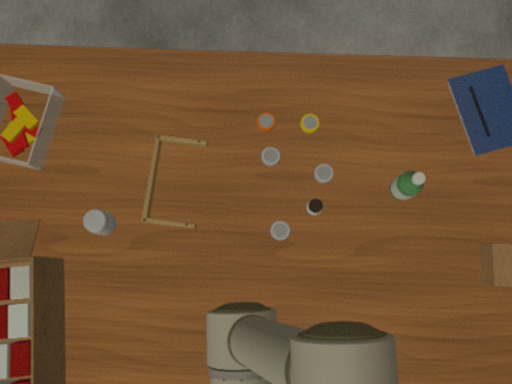

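View pics/top0c.png

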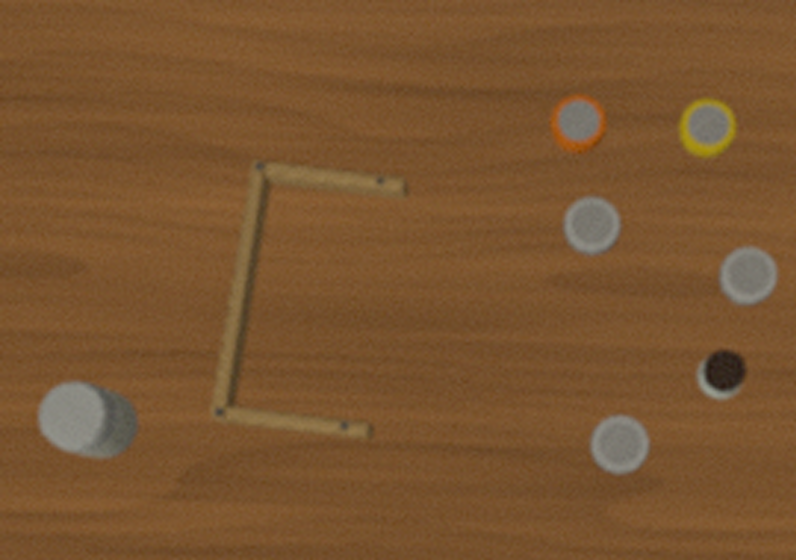

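The crop shows three grey tins at full-image pixels (271,156), (324,173) and (280,231). These match the plain metal description. The orange-rimmed tin at (266,121) and the yellow-rimmed one at (310,123) are look-alikes, so I leave them. The jar is at (315,207), and the pen is open to the image right, with wall ends at about (207,143) and (195,226).

```bash
cat >> h.py <<'E'
def tins(c,view=None):
    "grey tins -> world xy, by hue-free bright blobs in the top picture"
    hsv=cv2.cvtColor(c["img"],cv2.COLOR_RGB2HSV)
    m=((hsv[...,1]<60)&(hsv[...,2]>90)).astype(np.uint8)
    n,_,s,ce=cv2.connectedComponentsWithStats(m)
    return [(ce[i].round(1),int(s[i,4]),w(c,ce[i],20)) for i in range(1,n) if 60<s[i,4]<800 and 100<ce[i][1]<260 and 70<ce[i][0]<440]
E
python3 - <<'E'
from h import *
c=ctrl.capture("top")
for t in tins(c): print(t)
f=lambda x,y:w(c,(70+x/2.95,80+y/2.95),32)
U,L,BU,BL=f(405,187),f(370,431),f(259,165),f(219,412)
print("ends",U,L,"back",BU,BL)
o=(U+L)/2; xd=(L-U)/np.linalg.norm(L-U); print("open mid",o,np.linalg.norm(U-L), "back mid",(BU+BL)/2, np.linalg.norm((BU+BL)/2-o),np.linalg.norm(BU-BL))
d=(BU+BL)/2-o; print("inward angle",np.degrees(np.arctan2(d[1],d[0])), "xdir ang",np.degrees(np.arctan2(*(U-L)[::-1])))
print("jar",w(c,(70+723/2.95,80+370/2.95),42), "orange",w(c,(266,121),20),"yellow",w(c,(310,123),20))
s=ctrl.capture("side")
for p in((285.5,199),(293.5,238),(219.5,229)):print(w(s,p,10))
for q in("tin1",):
  for l in ctrl.boxes_of(q,s): e=l["extent"];print(w(s,(e[0]+e[2]/2,e[1]+e[3]/2),10))
E
```

```text
(array([265.7, 120.4]), 119, array([749.3, -23. ]))
(array([309.7, 121.9]), 118, array([ 748.9, -136.5]))
(array([270.2, 156.1]), 283, array([655.4, -37.2]))
(array([323.1, 173.1]), 287, array([ 615.2, -171.7]))
(array([417.7, 178.2]), 150, array([ 609. , -410.3]))
(array([397.3, 190.9]), 168, array([ 575. , -358.1]))
(array([ 97.5, 222.3]), 552, array([475.3, 383.9]))
(array([279.7, 230.2]), 293, array([468.1, -65.4]))
ends [680.7 122.4] [471.4 141. ] back [696.3 248.1] [483.7 266.7]
open mid [576.05 131.7 ] 210.12484384289266 back mid [590.  257.4] 126.47170632200705 213.41208962943028
inward angle 83.66731261285699 xdir ang -5.078400730907453
jar [ 529.3 -149.8] orange [747.8 -23.9] yellow [ 745.8 -137.2]
[664.6 -44.3]
[ 623.  -170.9]
[471.3 -70.5]
[748.4 -15.9]
[ 615.2 -173.1]
[473.9 -66.5]
[662.2 -36.1]
```

Call:
send_rows --pt "0.53 0 0 0 0 0 -0.161" --pt "0.53 0 0 0 0 0 -0.161" --pt "0.53 0 0 0 0 0 -0.161" --pt "0.53 0 0 0 0 0 -0.161" --pt "0.53 0 0 0 0 0 -0.161" --pt "0.53 0 0 0 0 0 -0.161" --pt "0.53 0 0 0 0 0 -0.161" --pt "0.53 0 0 0 0 0 -0.16" --pt "0.53 0.02 0.02 0 0 0 0" --pt "0.53 0.02 0.03 0 0 0 0"

```text
time_s: 2.5
eef_pos: [197.1, -463.6, 231.2]
ee_rot: [-0.0, 0.708, 0.707, 0.0]
force: [0.3, -1.4, -0.1]
grip_width: 0.236
grip_force: 0.0
```

Call:
send_rows --pt "0.53 0.037 0.046 0 0 0 0" --pt "0.53 0.037 0.046 0 0 0 0" --pt "0.53 0.037 0.046 0 0 0 0" --pt "0.53 0.037 0.046 0 0 0 0" --pt "0.53 0.037 0.046 0 0 0 0" --pt "0.53 0.037 0.046 0 0 0 0" --pt "0.53 0.037 0.046 0.02 0 0 0" --pt "0.53 0.037 0.046 0.03 0 0 0" --pt "0.53 0.037 0.046 0.03 0 0 0" --pt "0.53 0.037 0.046 0.03 0 0 0"

```text
time_s: 3.75
eef_pos: [650.6, -99.0, 125.4]
ee_rot: [0.0, 0.707, 0.707, 0.0]
force: [0.7, -1.0, -0.0]
grip_width: 0.236
grip_force: 0.0
```

Call:
send_rows --pt "0.53 0 0 0.02 0 0 0" --pt "0.53 0 0 0.02 0 0 0" --pt "0.53 0 0 0.02 0 0 0" --pt "0.53 0 0 0.02 0 0 0" --pt "0.53 0 0 0.01 0 0 0" --pt "0.53 0 0 0.01 0 0 0" --pt "0.53 0 0 0.005 0 0 0" --pt "0.53 0 0 0 0 0 0" --pt "0.53 0 0 0 0 0 0" --pt "0.53 0 0 0 0 0 0"

```text
time_s: 5.0
eef_pos: [649.4, -100.3, 21.8]
ee_rot: [0.0, 0.707, 0.707, 0.0]
force: [0.4, 0.3, 0.4]
grip_width: 0.235
grip_force: 0.0
```

```bash
python3 - <<'E'
from h import *
s=ctrl.sense();print(s["eef_pos"].round(1),s["force"])
c=ctrl.capture("side");cv2.imwrite("pics/s1.png",cv2.cvtColor(cv2.resize(c["img"][110:280,150:370],None,fx=3,fy=3,interpolation=cv2.INTER_CUBIC),4))
E
```

```text
[ 649.4 -100.3   21.8] [0.4091633  0.33160183 0.44475214]
```

View pics/s1.png

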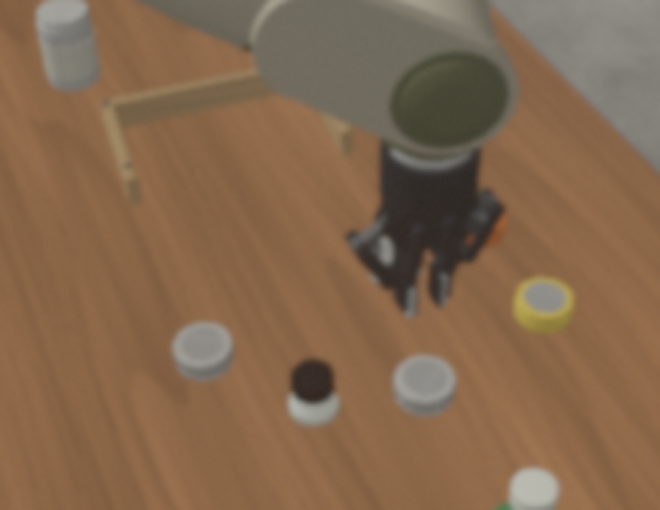

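The crop shows the fingertips at about (408,305) and (440,298), just behind the first grey tin, which is partly hidden. Nothing else is touching them. The finger knuckles sit well above the wall height.

Call:
send_rows --pt "0.53 0 0.007 0.008 0 0 0" --pt "0.53 0 0 0.006 0 0 0" --pt "0.53 0 0 0.003 0 0 0" --pt "0.53 0.01 0 0 0 0 0" --pt "0.53 0.007 0 0 0 0 0" --pt "0.53 0.007 0 0 0 0 0" --pt "0.53 0.006 0 0 0 0 0" --pt "0.53 0.01 -0.002 0 0 0 0" --pt "0.53 0.011 -0.002 0 0 0 0" --pt "0.53 0.01 -0.002 0 0 0 0"

```text
time_s: 6.3
eef_pos: [650.1, -38.5, 4.4]
ee_rot: [0.0, 0.707, 0.707, -0.0]
force: [-0.8, 0.1, 0.2]
grip_width: 0.239
grip_force: 0.4
```

```bash
python3 - <<'E'
from h import *
s=ctrl.sense();print(s["eef_pos"].round(1),s["force"])
c=ctrl.capture("top")
for t in tins(c):print(t)
a=c["img"][100:240,130:340];b=ctrl.capture("side")["img"][130:270,170:380]
cv2.imwrite("pics/s2.png",cv2.cvtColor(cv2.resize(np.vstack([a,b]),None,fx=2.1,fy=2.1,interpolation=cv2.INTER_CUBIC),4))
E
```

```text
[650.1 -38.5   4.4] [-0.79855883  0.07326498  0.21131915]
(array([311.5, 121.4]), 78, array([ 750.2, -140.9]))
(array([323.2, 173.1]), 286, array([ 615.3, -171.9]))
(array([417.7, 178.3]), 152, array([ 608.8, -410.2]))
(array([397.3, 191.1]), 166, array([ 574.6, -358.1]))
(array([280.8, 230.6]), 256, array([467.2, -68.3]))
(array([215.8, 236.2]), 335, array([449. ,  91.3]))
```

View pics/s2.png

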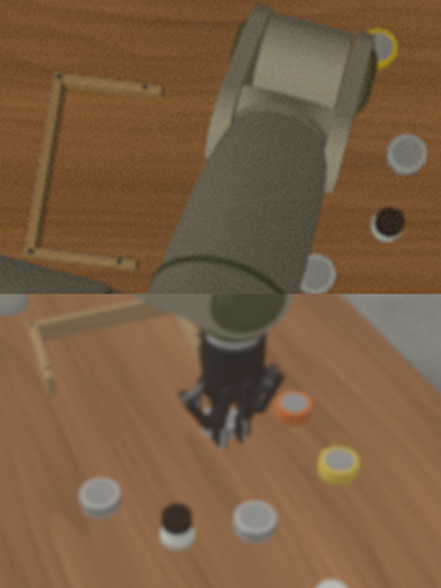

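The picture shows the tin sitting between and just ahead of the fingers at about (228,418), and the other tins and the jar haven't moved. I'll keep pushing.

Call:
send_rows --pt "0.53 0.012 -0.0025 0 0 0 0" --pt "0.53 0.014 -0.0025 0 0 0 0" --pt "0.53 0.014 -0.0025 0 0 0 0" --pt "0.53 0.014 -0.0025 0 0 0 0" --pt "0.53 0.014 -0.0025 0 0 0 0" --pt "0.53 0.014 -0.0025 0 0 0 0" --pt "0.53 0.014 -0.002 0 0 0 0" --pt "0.53 0.012 -0.001 0 0 0 0" --pt "0.53 0.012 0 0 0 0 0" --pt "0.53 0.01 0.001 0 0 0 0"

```text
time_s: 7.65
eef_pos: [633.3, 91.5, 4.4]
ee_rot: [0.0, 0.707, 0.707, -0.0]
force: [-0.9, -0.6, 0.5]
grip_width: 0.234
grip_force: 0.3
```

```bash
python3 - <<'E'
from h import *
s=ctrl.sense();print(s["eef_pos"].round(1),s["force"])
c=ctrl.capture("top")
for t in tins(c):print(t)
a=c["img"][100:240,130:340];b=ctrl.capture("side")["img"][130:270,170:380]
cv2.imwrite("pics/s3.png",cv2.cvtColor(cv2.resize(np.vstack([a,b]),None,fx=2.1,fy=2.1,interpolation=cv2.INTER_CUBIC),4))
E
```

```text
[633.3  91.5   4.4] [-0.88305797 -0.62616324  0.53003266]
(array([265.6, 120.4]), 119, array([749.4, -22.7]))
(array([309.7, 121.8]), 119, array([ 749. , -136.4]))
(array([323.2, 173.2]), 287, array([ 615. , -171.9]))
(array([417.7, 178.2]), 152, array([ 609. , -410.2]))
(array([397.4, 190.9]), 167, array([ 575.1, -358.3]))
(array([ 97.1, 222.1]), 540, array([475.8, 384.7]))
(array([279.6, 230.2]), 296, array([468.1, -65.3]))
(array([162.6, 251.1]), 564, array([409.2, 219.4]))
```

View pics/s3.png

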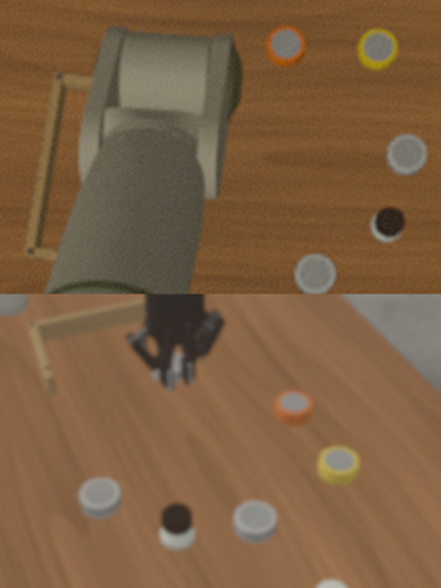

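The tin still rides in front of the fingers (white patch near (172,363)), now at the pen's mouth.

Call:
send_rows --pt "0.53 0.012 0.001 0 0 0 0" --pt "0.53 0.012 0.001 0 0 0 0" --pt "0.53 0.012 0.001 0 0 0 0" --pt "0.53 0.012 0.001 0 0 0 0" --pt "0.53 0.012 0.001 0 0 0 0" --pt "0.53 0.01 0.001 0 0 0 0" --pt "0.53 0.008 0.001 0 0 0 0" --pt "0.53 0.006 0.001 0 0 0 0" --pt "0.53 0.004 0 0 0 0 0" --pt "0.53 0.001 0 0 0 0 0"

```text
time_s: 9.0
eef_pos: [641.2, 179.9, 4.3]
ee_rot: [-0.0, 0.707, 0.707, -0.0]
force: [0.9, -0.6, 0.1]
grip_width: 0.239
grip_force: 0.2
```

Call:
send_rows --pt "0.53 -0.01 0 0 0 0 0" --pt "0.53 -0.02 0 0 0 0 0" --pt "0.53 -0.01 0 -0.02 0 0 0" --pt "0.53 -0.02 -0.01 -0.03 0 0 0" --pt "0.53 -0.04 -0.02 -0.02 0 0 0" --pt "0.53 -0.05 -0.02 0 0 0 0" --pt "0.53 -0.05 -0.02 0 0 0 0" --pt "0.53 -0.05 -0.03 0 0 0 0" --pt "0.53 -0.03 -0.04 0 0 0 0" --pt "0.53 -0.02 -0.03 0 0 0 0"

```text
time_s: 10.25
eef_pos: [469.9, -122.2, 75.8]
ee_rot: [0.001, 0.708, 0.706, 0.0]
force: [0.5, -0.5, -0.3]
grip_width: 0.234
grip_force: 0.0
```

```bash
python3 - <<'E'
from h import *
s=ctrl.sense();print(s["eef_pos"].round(1),s["force"])
c=ctrl.capture("top")
for t in tins(c):print(t)
E
```

```text
[ 469.9 -122.2   75.8] [ 0.46361004 -0.47047995 -0.3493896 ]
(array([265.6, 120.5]), 119, array([749.2, -22.9]))
(array([309.8, 121.8]), 118, array([ 749. , -136.6]))
(array([173.2, 159.2]), 286, array([640. , 207.9]))
(array([323.2, 173.2]), 286, array([ 615.1, -171.9]))
(array([417.7, 178.2]), 153, array([ 608.9, -410.2]))
(array([397.4, 191.1]), 168, array([ 574.5, -358.2]))
(array([ 97.4, 222. ]), 556, array([475.9, 384.1]))
```

Tin one is in the pen, at about depth 82 and lateral 56. Next is the tin at (280,230).

Call:
send_rows --pt "0.53 0.007 0 0.01 0 0 0" --pt "0.53 0 0 0.02 0 0 0" --pt "0.53 0 0 0.02 0 0 0" --pt "0.53 0 0 0.012 0 0 0" --pt "0.53 0 0 0.006 0 0 0" --pt "0.53 0 0 0.003 0 0 0" --pt "0.53 0.008 0 0 0 0 0" --pt "0.53 0.006 0 0 0 0 0" --pt "0.53 0.006 0.0005 0 0 0 0" --pt "0.53 0.008 0.001 0 0 0 0"

```text
time_s: 11.55
eef_pos: [472.9, -84.9, 3.6]
ee_rot: [0.0, 0.707, 0.707, 0.0]
force: [0.4, -1.4, 0.6]
grip_width: 0.235
grip_force: 0.6
```

Call:
send_rows --pt "0.53 0.01 0.0015 0 0 0 0" --pt "0.53 0.012 0.002 0 0 0 0" --pt "0.53 0.014 0.0027 0 0 0 0" --pt "0.53 0.014 0.0027 0 0 0 0" --pt "0.53 0.014 0.0027 0 0 0 0" --pt "0.53 0.014 0.0027 0 0 0 0" --pt "0.53 0.014 0.0027 0 0 0 0" --pt "0.53 0.014 0.0027 0 0 0 0" --pt "0.53 0.014 0.0027 0 0 0 0" --pt "0.53 0.012 0.0025 0 0 0 0"

```text
time_s: 12.8
eef_pos: [497.8, 47.7, 3.3]
ee_rot: [-0.0, 0.707, 0.707, -0.0]
force: [-0.3, -1.4, 0.8]
grip_width: 0.237
grip_force: 0.7
```

```bash
python3 - <<'E'
from h import *
s=ctrl.sense();print(s["eef_pos"].round(1),s["force"])
c=ctrl.capture("top")
for t in tins(c):print(t)
d=ctrl.capture("side");a=c["img"][100:240,130:340];b=d["img"][130:270,170:380]
for l in ctrl.boxes_of("tin1",d): e=l["extent"];print(l["score"],w(d,(e[0]+e[2]/2,e[1]+e[3]/2),10))
cv2.imwrite("pics/s4.png",cv2.cvtColor(cv2.resize(np.vstack([a,b]),None,fx=2.1,fy=2.1,interpolation=cv2.INTER_CUBIC),4))
E
```

```text
[497.8  47.7   3.3] [-0.30552034 -1.43621865  0.78595869]
(array([265.6, 120.5]), 119, array([749.2, -22.9]))
(array([309.7, 121.8]), 116, array([ 749. , -136.3]))
(array([173.2, 159.2]), 286, array([640. , 207.9]))
(array([323.2, 173.1]), 289, array([ 615.3, -171.9]))
(array([417.7, 178.3]), 154, array([ 608.8, -410.2]))
(array([397.4, 191.1]), 167, array([ 574.4, -358.4]))
(array([ 97.6, 222.1]), 559, array([475.7, 383.7]))
0.9 [ 622.9 -170.4]
0.77 [ 751.  -141.1]
0.58 [746.4 -23. ]
0.46 [641.4 202.9]
```

View pics/s4.png

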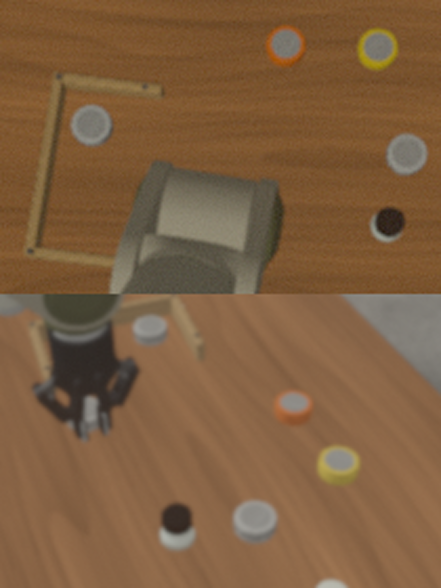

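The second tin is held in front of the fingers near (92,405), the first lies in the pen at (92,125), and the jar is unmoved at (388,222).

Call:
send_rows --pt "0.53 0.014 0.0027 0 0 0 0" --pt "0.53 0.014 0.0027 0 0 0 0" --pt "0.53 0.014 0.0027 0 0 0 0" --pt "0.53 0.014 0.0027 0 0 0 0" --pt "0.53 0.014 0.0027 0 0 0 0" --pt "0.53 0.014 0.0027 0 0 0 0" --pt "0.53 0.014 0.0027 0 0 0 0" --pt "0.53 0.013 0.0027 0 0 0 0" --pt "0.53 0.012 0.0022 0 0 0 0" --pt "0.53 0.01 0.002 0 0 0 0"

```text
time_s: 14.2
eef_pos: [523.5, 180.5, 3.3]
ee_rot: [-0.0, 0.707, 0.707, -0.0]
force: [0.7, 0.4, -0.2]
grip_width: 0.237
grip_force: 0.2
```

Call:
send_rows --pt "0.53 0.006 0.001 0 0 0 0" --pt "0.53 0.003 0 0 0 0 0" --pt "0.53 0 0 0 0 0 0" --pt "0.53 -0.01 0 0 0 0 0" --pt "0.53 -0.02 0 0 0 0 0" --pt "0.53 -0.01 0 -0.02 0 0 0" --pt "0.53 -0.02 0 -0.04 0 0 0" --pt "0.53 -0.04 0.01 -0.03 0 0 0" --pt "0.53 -0.05 0.02 0 0 0 0" --pt "0.53 -0.05 0.02 0 0 0 0"

```text
time_s: 15.45
eef_pos: [574.6, -14.3, 93.9]
ee_rot: [0.0, 0.707, 0.707, 0.0]
force: [0.7, 0.9, 0.1]
grip_width: 0.239
grip_force: 0.0
```

```bash
python3 - <<'E'
from h import *
s=ctrl.sense();print(s["eef_pos"].round(1),s["force"])
c=ctrl.capture("top")
for t in tins(c):print(t)
E
```

```text
[574.6 -14.3  93.9] [0.72195032 0.94294804 0.05592024]
(array([265.6, 120.4]), 118, array([749.3, -22.8]))
(array([309.7, 121.9]), 118, array([ 748.9, -136.5]))
(array([173.3, 159.3]), 287, array([639.9, 207.8]))
(array([323.1, 173.2]), 286, array([ 615. , -171.7]))
(array([417.7, 178.3]), 154, array([ 608.7, -410.2]))
(array([397.4, 191.1]), 166, array([ 574.6, -358.3]))
(array([166.5, 204.7]), 303, array([523.7, 217.2]))
(array([ 97.3, 222.1]), 548, array([475.7, 384.3]))
```

Tin two is in the pen, at about depth 80 and lateral -60. Last is the tin at (323,173).

Call:
send_rows --pt "0.53 -0.04 0.008 0 0 0 0" --pt "0.53 -0.045 0.009 0 0 0 0" --pt "0.53 -0.045 0.009 0 0 0 0" --pt "0.53 -0.045 0.009 0 0 0 0" --pt "0.53 -0.03 0.006 0 0 0 0" --pt "0.53 0 0 0.01 0 0 0" --pt "0.53 0 0 0.02 0 0 0" --pt "0.53 0 0 0.02 0 0 0" --pt "0.53 0 0 0.01 0 0 0" --pt "0.53 0 0 0 0 0 0"

```text
time_s: 16.75
eef_pos: [615.1, -215.9, 32.7]
ee_rot: [-0.001, 0.707, 0.707, -0.0]
force: [-0.1, 0.5, 0.9]
grip_width: 0.234
grip_force: 0.0
```

Call:
send_rows --pt "0.53 -0.004 0 0.014 0 0 0" --pt "0.53 0 0 0.01 0 0 0" --pt "0.53 0 0 0.004 0 0 0" --pt "0.53 0 0 0 0 0 0" --pt "0.53 0.01 0 0 0 0 0" --pt "0.53 0.006 0 0 0 0 0" --pt "0.53 0.006 0 0 0 0 0" --pt "0.53 0.008 -0.001 0 0 0 0" --pt "0.53 0.01 -0.001 0 0 0 0" --pt "0.53 0.012 -0.002 0 0 0 0"

```text
time_s: 18.0
eef_pos: [611.4, -167.6, 5.4]
ee_rot: [0.0, 0.707, 0.707, 0.0]
force: [-0.6, -0.9, 0.7]
grip_width: 0.232
grip_force: 0.5
```

Call:
send_rows --pt "0.53 0.014 -0.002 0 0 0 0" --pt "0.53 0.014 -0.002 0 0 0 0" --pt "0.53 0.014 -0.002 0 0 0 0" --pt "0.53 0.014 -0.002 0 0 0 0" --pt "0.53 0.014 -0.002 0 0 0 0" --pt "0.53 0.014 -0.002 0 0 0 0" --pt "0.53 0.014 -0.002 0 0 0 0" --pt "0.53 0.014 -0.002 0 0 0 0" --pt "0.53 0.014 -0.002 0 0 0 0" --pt "0.53 0.014 -0.002 0 0 0 0"

```text
time_s: 19.25
eef_pos: [591.3, -27.3, 5.3]
ee_rot: [-0.0, 0.707, 0.707, -0.0]
force: [-0.1, -1.3, 1.0]
grip_width: 0.237
grip_force: 0.5
```

```bash
python3 - <<'E'
from h import *
s=ctrl.sense();print(s["eef_pos"].round(1),s["force"])
c=ctrl.capture("top")
for t in tins(c):print(t)
d=ctrl.capture("side");a=c["img"][100:240,130:340];b=d["img"][130:270,170:380]
for l in ctrl.boxes_of("tin1",d): e=l["extent"];print(l["score"],w(d,(e[0]+e[2]/2,e[1]+e[3]/2),10))
cv2.imwrite("pics/s5.png",cv2.cvtColor(cv2.resize(np.vstack([a,b]),None,fx=2.1,fy=2.1,interpolation=cv2.INTER_CUBIC),4))
E
```

```text
[591.3 -27.3   5.3] [-0.12857638 -1.32410714  0.96179287]
(array([265.6, 120.4]), 118, array([749.3, -22.8]))
(array([309.8, 121.8]), 120, array([ 749. , -136.6]))
(array([173.3, 159.3]), 287, array([639.9, 207.8]))
(array([417.7, 178.3]), 153, array([ 608.9, -410.2]))
(array([397.3, 191. ]), 167, array([ 574.7, -358.1]))
(array([166.6, 204.7]), 303, array([523.7, 217.1]))
(array([ 97., 222.]), 535, array([475.9, 385.2]))
(array([203.2, 258. ]), 161, array([395.2, 119.6]))
0.83 [747.9 -21.5]
0.64 [609.5   8.5]
0.63 [521.4 219.2]
0.58 [ 741.6 -145.8]
```

View pics/s5.png

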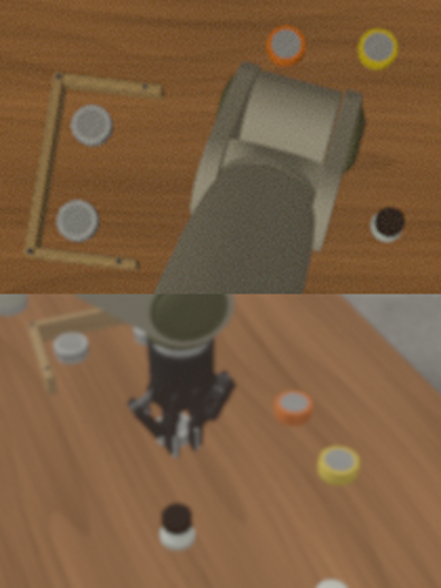

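The third tin rides between the fingers near (182,428), the other two sit in the pen, and the jar is unmoved.

Call:
send_rows --pt "0.53 0.014 -0.002 0 0 0 0" --pt "0.53 0.014 -0.002 0 0 0 0" --pt "0.53 0.014 -0.002 0 0 0 0" --pt "0.53 0.014 -0.002 0 0 0 0" --pt "0.53 0.014 -0.002 0 0 0 0" --pt "0.53 0.014 -0.002 0 0 0 0" --pt "0.53 0.014 -0.002 0 0 0 0" --pt "0.53 0.014 -0.002 0 0 0 0" --pt "0.53 0.012 0 0 0 0 0" --pt "0.53 0.012 0.001 0 0 0 0"

```text
time_s: 20.65
eef_pos: [576.5, 108.5, 5.4]
ee_rot: [0.0, 0.707, 0.707, 0.0]
force: [0.7, 0.3, 0.8]
grip_width: 0.235
grip_force: 0.1
```

Call:
send_rows --pt "0.53 0.012 0.001 0 0 0 0" --pt "0.53 0.012 0.001 0 0 0 0" --pt "0.53 0.012 0.001 0 0 0 0" --pt "0.53 0.01 0.001 0 0 0 0" --pt "0.53 0.008 0.001 0 0 0 0" --pt "0.53 0.006 0 0 0 0 0" --pt "0.53 0.003 0 0 0 0 0" --pt "0.53 0 0 0 0 0 0" --pt "0.53 -0.01 0 0 0 0 0" --pt "0.53 -0.02 0 0 0 0 0"

```text
time_s: 21.9
eef_pos: [581.4, 139.8, 5.3]
ee_rot: [0.0, 0.707, 0.707, -0.0]
force: [0.3, -0.1, -0.3]
grip_width: 0.235
grip_force: 0.0
```

Call:
send_rows --pt "0.53 -0.02 0 0 0 0 0" --pt "0.53 -0.01 0 -0.02 0 0 0" --pt "0.53 -0.02 0 -0.04 0 0 0" --pt "0.53 -0.04 0 -0.04 0 0 0" --pt "0.53 -0.05 0 -0.03 0 0 0" --pt "0.53 -0.05 0 0 0 0 0" --pt "0.53 -0.04 0 0 0 0 0" --pt "0.53 -0.02 0 0 0 0 0" --pt "0.53 0 0 0 0 0 0" --pt "0.53 0 0 0 0 0 0"

```text
time_s: 23.15
eef_pos: [581.5, -107.9, 135.5]
ee_rot: [-0.0, 0.707, 0.708, 0.0]
force: [0.3, -0.2, -0.1]
grip_width: 0.235
grip_force: 0.0
```

```bash
python3 - <<'E'
from h import *
s=ctrl.sense();print(s["eef_pos"].round(1),s["force"])
c=ctrl.capture("top")
for t in tins(c):
    v=t[2]-[576,132];print(t,"pen x %.0f y %.0f"%(v@[.995,-.096],v@[.096,.995]))
cv2.imwrite("pics/s6.png",cv2.cvtColor(cv2.resize(c["img"][90:270,70:440],None,fx=2.1,fy=2.1,interpolation=cv2.INTER_CUBIC),4))
E
```

```text
[ 581.5 -107.9  135.5] [ 0.26781679 -0.16224938 -0.14187113]
(array([265.7, 120.5]), 122, array([749.2, -23. ])) pen x 187 y -138
(array([173.2, 159.2]), 287, array([640., 208.])) pen x 56 y 82
(array([175.2, 182.4]), 292, array([580.6, 199.3])) pen x -2 y 67
(array([417.7, 178.3]), 153, array([ 608.8, -410.1])) pen x 85 y -536
(array([397.3, 191. ]), 172, array([ 574.8, -358.1])) pen x 46 y -488
(array([166.5, 204.7]), 303, array([523.7, 217.3])) pen x -60 y 80
(array([ 96.8, 222.1]), 530, array([475.6, 385.6])) pen x -124 y 243
```

View pics/s6.png

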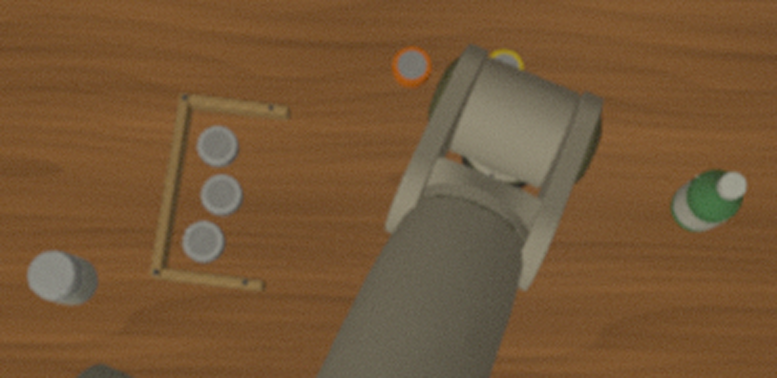

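The final picture shows all three grey tins flat inside the pen at about (217,145), (220,195) and (203,241). The can and bottle haven't moved, and the arm is up and clear.

```bash
python3 -c "
from rig import ctrl
print(ctrl.finish_job())"
```

```text
the job is handed in; nothing more can be done
None
```

I swept all three grey tins into the pen, flat and wholly inside (67–82 mm in from the open side), without touching the jar, can or bottle, and handed the job in at about 23 s; it returned no verdict.

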